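Move a specimen stage out of transit lock with its push rivet

TASK

The sliding carriage of the microscope stage is still locked in its transit place by the big plastic push rivet: pry the rivet's centre pin up (the forked lifter is there for it) and push the carriage along towards the side where its brass specimen holder sits, feeling for the hidden second hole. Press the pin down into that hole until it is fully flush, so that the carriage is locked there. Leave the lifter lying flat on its underside on the bench, and do not disturb the cup, the bottle or the tin.

Things in the scene. Friction and masses are not known exactly. Their poses are not given: they have to be found in the camera images.
- stage: Fixed white base 260 x 320 x 10 mm with guides; on it slides an aluminium carriage. Origin on the bench, straight below the rivet's axis in the transit place; +x is the way the lifter goes in under the rivet head, +y the way the carriage slides out, z up. The base spans x -135 to 125, y -100 to 220 mm. Does not move.
- collar (a point): Point on the carriage's flat top (42 mm above the bench) on the rivet's axis; moves with the carriage, axes as the stage. The plate spans x -120 to 100, y -60 to 105 mm. A black collar 15 mm high guards the rivet: side wall y -43 to -35 (x -26 to 50), end wall x 42 to 50, open to -x. Its wall at y 35 to 43 is a tab 40 mm high to push the carriage by.
- holder (a point): Top centre of the brass specimen holder fixed on the carriage, radius 26 mm at its foot, 18 mm above, 30 mm tall, 30 mm in x and 74 mm in y from the rivet's axis.
- carriage (a joint): Carriage slide, m: 0 in the transit place, grows along the stage's +y to an end stop at 0.105. 0.9 kg, 2 N of friction, stays where left. Locked while the pin's shank is in a hole. The hidden second hole lies under the carriage anywhere between 0.058 and 0.088, new each time; the pin enters within about 3 mm either side of it.
- pin (a joint): Rivet pin height, m: 0 = fully down, top flush with the collar; raised at most 0.017. About 4 N of friction each way; stays where left. Below 0.011 its shank is in a hole and locks the carriage; away from a hole a press stops hard at about 0.011.
- pin_top (a point): Centre of the top of the white rivet head, a disc of radius 30 mm, 8 mm thick, on a shank of radius 8 mm. With the pin down the top is 57 mm above the bench, and a 7 mm gap is left between the head and the carriage's top. Moves with carriage and pin.
- lifter: Loose grey forked lifter, 165 mm long, about 180 g, lying on its flat underside. Origin on the underside; +x points along the prongs. Upright grip 24 mm wide (y), x -70 to 8, z 0 to 44 mm; then a heel 52 mm wide, 20 mm high, to x 38, then the prongs.
- lifter_grip (a point): Place to grip the lifter: on its middle plane, at x -12, 33 mm above its underside.
- lifter_tip (a point): Between the two prong tips, on the underside (lifter x 95). The prongs are wedges 14 mm wide, 24 mm apart, rising straight from 3 mm high at the tips to 24 mm 63 mm further back. Slid along the carriage's top, shank between the prongs, they raise the pin about 15 mm when the tips are 30 mm past the rivet's axis (push of 10 to 20 N).
- brass_cup: Bystander: loose brass cup, 70 mm across, 50 mm tall. Origin under its centre.
- bottle: Bystander: amber bottle, 60 mm across, 130 mm tall. Origin under its centre.
- tin: Bystander: flat aluminium tin 110 x 80 x 35 mm. Origin under its centre.
There are look-alikes about, which are no part of the job. Leave any green look-alike of the lifter alone.

How it is judged:
On the way, in this order (a step that is already met when the one before it is completed fails the run):
1. the pin has been pried up at least 11.5 mm while the carriage is in the transit place (value of joint pin above 0.0115 m and value of joint carriage below 0.015 m), for 0.2 s.
2. the carriage has been slid at least 45 mm along with the pin up (value of joint carriage above 0.045 m and value of joint pin above 0.008 m), for 0.1 s.
At the end, for the whole second after the job is handed in: The pin is pressed to within 3 mm of flush in the second hole (the carriage more than 50 mm along), and the lifter lies at rest on its underside on the bench (within 8 mm of bench height, tilted less than 0.15 rad) (value of joint pin below 0.003 m and value of joint carriage above 0.05 m and height (world z) of lifter below 0.008 m and angle between lifter's own z axis and vertical below 0.15 rad and linear speed of lifter below 0.02 m/s); the robot touches nothing.
It fails at once if the brass cup is shoved more than 40 mm or tipped over (distance of brass_cup from where it was at the start of the episode above 0.04 m or angle between brass_cup's own z axis and vertical above 0.5 rad).
It fails at once if the bottle is shoved more than 40 mm or tipped over (distance of bottle from where it was at the start of the episode above 0.04 m or angle between bottle's own z axis and vertical above 0.5 rad).
It fails at once if the tin is shoved more than 40 mm or tipped over (distance of tin from where it was at the start of the episode above 0.04 m or angle between tin's own z axis and vertical above 0.5 rad).
It also fails if it takes over 72 s, if anything falls off the work surface, if the arm or the gripper's body presses on something with over 40 N, if the wrist force passes 120 N, or if a joint passes its speed limit or range.

ROBOT

A 7-joint arm with a two-finger parallel gripper is mounted at the origin on the work surface. World frame = base frame: x ahead of the robot, y to its left, z up, the work surface at z = 0. Lengths are in m, angles in rad, forces in N, time in s.
With the tool pointing down it reaches from about 0.4 to 0.875 m from the base axis. Payload 6.5 kg.
Tool frame: the origin (TCP) lies on the centre line of the jaws, within the pads' length; the fingertips stand 11 mm ahead of it and the grasp point (between the pads) lies 8 mm behind it; z points along the fingers, y is the line along which they close (so a half turn about z gives the same grasp; the last joint's range is limited). The gripper opens to 85 mm and grips with 20 to 120 N. Pads are 22 mm wide; open, the fingers measure 114 mm over their backs; the gripper's body (76 mm by 85 mm) begins 54 mm behind the grasp point. The pads swing forward as they close: fully open they stand 13 mm farther back than shut.
Start: joints at [-1.221, 0.536, -0.004, 1.538, 0.003, 1.067, -0.071], TCP at [0.263, 0.595, 0.242] pointing down, gripper open.
Joint ranges: [-2.7, 2.7], [-0.37, 2.16], [-1.27, 1.26], [0.24, 2.4], [-1.31, 4.45], [0.19, 1.91], [-2.76, 2.76]. Speed limits (rad/s): [2.39, 2.39, 3.14, 3.14, 3.14, 3.14, 3.14].

INTERFACE

Orientations are given as a unit quaternion [w, x, y, z].
In Python, from bench import monitor, cams, order gives the robot as it stands.
- The arm moves only by the tool step_arm, never from a script. Its argument "rows" is a list of rows, each a list of 2 entries, a list of its own where there are three numbers: the shift along the world's x, y, z in units of 40 mm (1.0 is 40 mm), then the turn about the world's z in units of 6 degrees (1.0 is 6 degrees). In form: [[[x, y, z], spin], ...]. A call has 1 to 20 rows; each row shifts and turns the commanded pose from where the row before left it; what a row does not reach is not made up. A row lasts 1/12 s, in which the tool goes at most 41.7 mm and 7.16 degrees, less where a joint would pass 70% of its speed; a pose out of reach is approached as far as the arm can. A call is refused whole if a number of a shift passes 1 or a number of a turn 1, either way. A call with a gripper value outside its range is refused whole. "grip" is the finger opening in mm, from 0 to 85.4, set as the call begins (left out, the last holds). The fingers move at their own pace and stop on an object; "squeeze" is the grip in N (left out, the last holds). Time passes only in rows, so rows that do not move let the fingers close. It gives the time, the measured TCP pose, the force, the opening and the grip force at its end, in the units of the state.
- monitor.sense(): the state, without advancing time (a new reading comes with each control period).
- cams.get_image(name): name is "scene" or "top" or "wrist"; returns a dict with "pixels" (384x512x3 uint8, red, green, blue), "depth" (384x512 float32, m along the optical axis (not along the pixel's ray), 0 where there is no reading), "fovy" (degrees; the focal length in pixels is half the picture's height over the tangent of half this angle, whatever the lens; pixels are square), "cx", "cy" (the principal point, pixels), "dist" ([k1, k2, p1, p2, k3] as OpenCV has them; the pictures are not rectified), "pose" (4x4, takes a point from camera to world coordinates). Camera axes: x right, y down, z forward; pixel columns grow to the right and rows downward; lengths in m; the calibration is good to about 2 mm. A picture is of the moment at which its call begins.
- order.finish_job(): hands the job in; it is judged then, once.
The state is a dict: "time_s": time; "joints": joint angles; "qd": joint speeds; "joint_torque": joint torques, N m; "ee_pos": TCP position; "ee_rot": TCP orientation; "ft_force": force on the tool from outside, world axes, zero at the start; "ft_torque": the same for the moment, N m; "finger_gap": finger opening in m; "grasp_force": force on a finger pad.
Only numpy, scipy, OpenCV 4.12 (cv2) and the standard library are available. Lean on these libraries where they do the work, as an engineer would, in place of code of your own. Each camera call takes 0.05 s, during which the arm holds its last target. There are 200 camera calls.

## Working session

There is one attempt and no reset: what is moved stays moved. The work goes in short steps, Python scripts to look and compute and a tool call to move; the robot and the scene stay as the last step left them, time stands still between calls to the robot, and variables do not carry over. Pictures are saved under pics/ and viewed, at most 10 in all, crops included, and the job is handed in when it is done.

Besides the shell and the picture viewer there is one more tool, called after "Request:" in YAML: its name, and indented under it one key for each argument. step_arm: Moves the arm, as the interface text tells. Its arguments: {"type":"object","properties":{"rows":{"type":"array"},"grip":{"type":"number"},"squeeze":{"type":"number"}},"required":["rows"]}

```bash
ls; mkdir -p pics; cat > h.py <<'E'
import numpy as np, cv2
from bench import monitor, cams, order
def grab(n):
    d=cams.get_image(n); d['K']=None
    f=d['pixels'].shape[0]/2/np.tan(np.radians(d['fovy'])/2)
    d['K']=np.array([[f,0,d['cx']],[0,f,d['cy']],[0,0,1]]); return d
def save(d,p,box=None,s=1):
    im=d['pixels'][:,:,::-1]
    if box: im=im[box[1]:box[3],box[0]:box[2]]
    cv2.imwrite(p,cv2.resize(np.ascontiguousarray(im),None,fx=s,fy=s,interpolation=cv2.INTER_CUBIC))
def rays(d,uv):
    uv=np.array(uv,float).reshape(-1,1,2)
    p=cv2.undistortPoints(uv,d['K'],np.array(d['dist'],float)).reshape(-1,2)
    r=np.c_[p,np.ones(len(p))]; return d['pose'][:3,3], r@d['pose'][:3,:3].T
def plane(d,uv,z):
    o,r=rays(d,uv); return o+r*((z-o[2])/r[:,2])[:,None]
def deep(d,uv):
    o,r=rays(d,uv); return o+r*np.array([d['depth'][int(round(v)),int(round(u))] for u,v in uv])[:,None]
E
python3 - <<'E'
from h import *
import pickle
a=grab('top');b=grab('scene')
pickle.dump((a,b),open('ab.pkl','wb'))
cv2.imwrite('pics/a.png',np.vstack([a['pixels'],b['pixels']])[:,:,::-1]) if 0 else None
save(a,'pics/top.png',None,1.5);save(b,'pics/scene.png',None,1.5)
print(a['pose'],b['pose'],a['dist'],monitor.sense())
E
```

```text
pics
[[ 0.02024268 -0.99091687  0.13294359  0.32137291]
 [-0.99951449 -0.02320747 -0.02078943 -0.02933393]
 [ 0.02368588 -0.13245821 -0.99090555  1.19835885]
 [ 0.          0.          0.          1.        ]] [[-0.78495859  0.45231847 -0.42337692  1.01758422]
 [ 0.61943536  0.55993259 -0.55025025  0.68334755]
 [-0.01182581 -0.69417829 -0.71970595  1.00343535]
 [ 0.          0.          0.          1.        ]] [-0.10976698  0.          0.          0.          0.        ] {'time_s': 0.1, 'joints': array([-1.22117241,  0.53710491, -0.00443755,  1.53874795,  0.00259511,
        1.06731292, -0.07123651]), 'qd': array([-2.09944876e-03, -3.06048329e-03,  3.29583784e-04, -3.81097476e-03,
       -8.48596814e-04, -5.37157185e-04,  9.52943380e-06]), 'joint_torque': array([ 2.79458982e-03, -5.84558380e+01,  1.05208475e+00, -2.59775376e+01,
        1.26839176e-02,  4.49191386e-03,  2.39217371e-06]), 'ee_pos': array([0.26235413, 0.59410657, 0.24150158]), 'ee_rot': array([-1.06448387e-04,  2.06401629e-01,  9.78467042e-01, -7.76427218e-04]), 'ft_force': array([ 0.35812986, -0.12522207, -1.50894736]), 'ft_torque': array([ 0.00524498,  0.00077899, -0.01122105]), 'grasp_force': 0.0, 'finger_gap': 0.08551787572516063}
```

View pics/top.png

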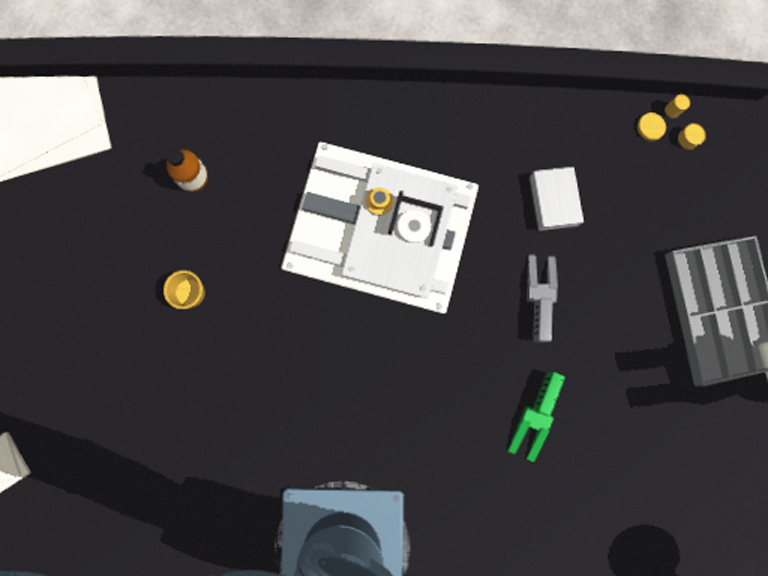

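View pics/scene.png

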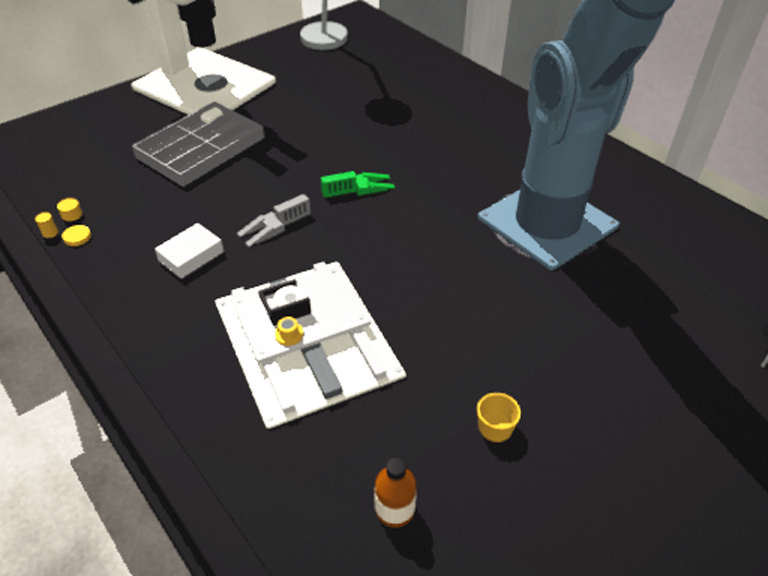

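The top view shows the stage at about (380,225), with the rivet head at (413,225) and the brass holder at (379,200). The grey fork is at (543,295), and its prongs point up in the image. The green fork at (540,415) is the look-alike. The grey one fits "grey forked lifter", and I'll confirm it in a crop while measuring.

```bash
python3 - <<'E'
from h import *
import pickle
a,b=pickle.load(open('ab.pkl','rb'))
save(a,'pics/crop.png',(180,85,400,240),3.5)
H,W=a['depth'].shape
uu,vv=np.meshgrid(np.arange(W),np.arange(H))
def cloud(d):
    uv=np.c_[uu.ravel(),vv.ravel()]; o,r=rays(d,uv); return (o+r*d['depth'].ravel()[:,None]).reshape(H,W,3)
P=cloud(a)
# lifter
hsv=cv2.cvtColor(a['pixels'],cv2.COLOR_RGB2HSV)
m=np.zeros((H,W),np.uint8); m[165:232,345:378]=1
m&=((hsv[:,:,2]>75)).astype(np.uint8)
pts=P[m>0]; print('lifter n',len(pts),'z',np.percentile(pts[:,2],[2,50,98]))
# grip handle top: z>0.035
g=pts[pts[:,2]>0.036]; c=g.mean(0); print('grip top centroid',c,len(g))
r=cv2.minAreaRect(pts[:,:2].astype(np.float32)*1000); print('lifter rect',r,cv2.boxPoints(r).round(1).tolist())
l=cv2.fitLine(pts[:,:2].astype(np.float32),cv2.DIST_L2,0,.01,.01).ravel(); print('line',l,np.degrees(np.arctan2(l[1],l[0])))
# stage
m=np.zeros((H,W),np.uint8); m[85:215,180:325]=1
m&=((hsv[:,:,2]>130)).astype(np.uint8)
m=cv2.morphologyEx(m,cv2.MORPH_CLOSE,np.ones((9,9)))
cs=max(cv2.findContours(m,0,1)[0],key=cv2.contourArea).reshape(-1,2)
q=plane(a,cs,0.010); r=cv2.minAreaRect(q[:,:2].astype(np.float32)*1000);print('stage rect',r,cv2.boxPoints(r).round(1).tolist())
# rivet head
R=P[125:175,250:305].reshape(-1,3); hv=hsv[125:175,250:305].reshape(-1,3)
s=R[(abs(R[:,2]-.057)<.004)&(hv[:,2]>170)]; print('rivet',len(s),np.median(s,0),s.mean(0)); print(cv2.minEnclosingCircle((s[:,:2]*1000).astype(np.float32)))
# brass objs
for nm,(x0,y0,x1,y1) in dict(holder=(235,120,268,150),cup=(100,170,145,215),bottle=(95,90,150,135),tin=(345,105,395,160)).items():
    Q=P[y0:y1,x0:x1].reshape(-1,3); h=hsv[y0:y1,x0:x1].reshape(-1,3)
    k=(h[:,1]>120)&(h[:,2]>90) if nm!='tin' else h[:,2]>120
    k&=Q[:,2]>.01
    print(nm,Q[k].mean(0),Q[k][:,2].max())
E
```

```text
lifter n 675 z [-0.00122486  0.01982443  0.04648278]
grip top centroid [ 0.41838293 -0.35397808  0.07148787] 239
lifter rect ((382.34368896484375, -247.95799255371094), (154.93972778320312, 426.6723327636719), 35.540679931640625) [[195.3000030517578, -119.4000015258789], [443.29998779296875, -466.6000061035156], [569.4000244140625, -376.5], [321.3999938964844, -29.299999237060547]]
line [ 0.9116821  -0.41089627  0.46795687 -0.3622153 ] -24.261148
stage rect ((595.1315307617188, -59.50776672363281), (319.980712890625, 259.7491149902344), 75.93223571777344) [[430.29998779296875, -183.10000610351562], [682.2000122070312, -246.3000030517578], [760.0, 64.0999984741211], [508.0, 127.30000305175781]]
rivet 295 [ 0.58505331 -0.11910205  0.05599905] [ 0.58594669 -0.1194378   0.05617579]
((598.3282470703125, -109.49622344970703), 64.89353942871094)
holder [ 0.62656372 -0.05297723  0.06397831] 1.1983588464883288
cup [0.46238992 0.30433496 0.04037755] 1.1983588464883288
bottle [0.67418649 0.29501216 0.09173131] 1.1983588464883288
tin [ 0.65261462 -0.39250122  0.03753679] 1.1983588464883288
```

View pics/crop.png

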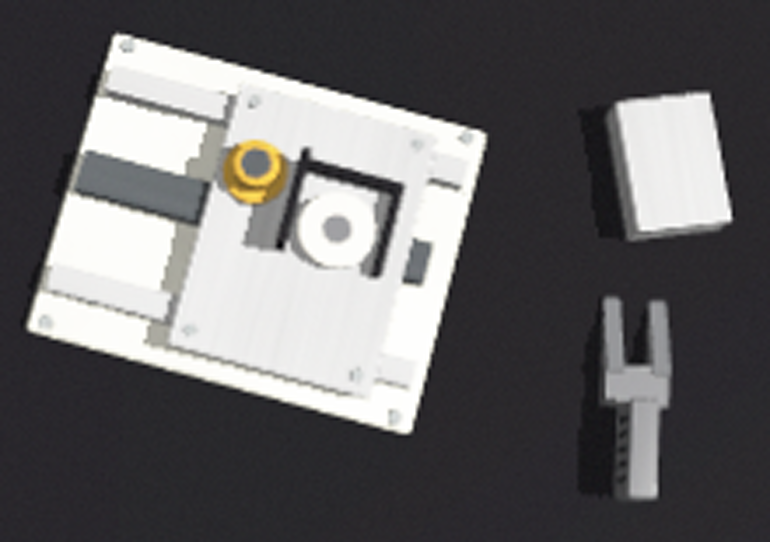

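The crop confirms it: the grey fork (crop ~(635,400)) is the lifter, lying flat with its prongs towards +x. The stage fit gives an origin of about (0.5854,-0.119) and a yaw of -14.07°. Next is the lifter pose, with the depth dropouts filtered out.

```bash
python3 - <<'E'
from h import *
import pickle
a,b=pickle.load(open('ab.pkl','rb'))
H,W=a['depth'].shape
hsv=cv2.cvtColor(a['pixels'],cv2.COLOR_RGB2HSV)
m=np.zeros((H,W),bool); m[165:232,345:378]=1
m&=(hsv[:,:,2]>75)&(a['depth']>.5)
v,u=np.nonzero(m); p=deep(a,np.c_[u,v]); p=p[(p[:,2]>-.01)&(p[:,2]<.06)]
g=p[(p[:,2]>.038)]; print(len(g),'grip top',g.mean(0),g.min(0),g.max(0))
l=cv2.fitLine(g[:,:2].astype(np.float32),cv2.DIST_L2,0,.01,.01).ravel();print('yaw grip',np.degrees(np.arctan(l[1]/l[0])))
r=cv2.minAreaRect((p[:,:2]*1000).astype(np.float32));print(r)
l=cv2.fitLine(p[:,:2].astype(np.float32),cv2.DIST_L2,0,.01,.01).ravel();print('yaw all',np.degrees(np.arctan(l[1]/l[0])))
pr=p[(p[:,0]>p[:,0].max()-.05)];print('prong mean',pr.mean(0),p[:,0].max(),p[:,0].min())
# tips
t=np.array([[(612/3.5+180),(296/3.5+85)],[658/3.5+180,300/3.5+85]]);print('tips',plane(a,t,.003))
e=np.array([[(616/3.5+180),(497/3.5+85)],[656/3.5+180,498/3.5+85]]);print('end z44',plane(a,e,.044))
E
```

```text
225 grip top [ 0.42153995 -0.36246877  0.04266484] [ 0.38467194 -0.37661439  0.03807943] [ 0.45944985 -0.34867309  0.04922282]
yaw grip -3.3698924
((465.53936767578125, -368.4941711425781), (164.88858032226562, 60.293487548828125), 0.3161965310573578)
yaw all -3.0948057
prong mean [ 0.52214872 -0.36775743  0.00880829] 0.5479099900721524 0.38309210116187553
tips [[ 0.54827209 -0.35044611  0.003     ]
 [ 0.54598863 -0.38892917  0.003     ]]
end z44 [[ 0.38179548 -0.3408328   0.044     ]
 [ 0.38153842 -0.3726327   0.044     ]]
```

Request:
step_arm:
  rows:
    - [[0.55,-0.75,0],0]
    - [[0.55,-0.75,0],0]
    - [[0.55,-0.75,0],0]
    - [[0.55,-0.75,0],0]
    - [[0.55,-0.75,0],0]
    - [[0.55,-0.75,0],0]
    - [[0.55,-0.75,0],0]
    - [[0.55,-0.75,0],0]
    - [[0.55,-0.75,0],0]
    - [[0.55,-0.75,0],0]
    - [[0,-1,0],0.85]
    - [[0,-1,0],0.85]
    - [[0,-1,0],0.85]
    - [[0,-1,0],0.85]
    - [[0,-1,0],0]
    - [[0,-1,0],0]
    - [[0,-1,0],0]
    - [[0,-1,0],0]
    - [[0,-1,0],0]
    - [[0,-1,0],0]
  grip: 85

```text
time_s: 1.77
ee_pos: [0.4819, -0.1072, 0.2422]
ee_rot: [-0.0, 0.03, 1.0, 0.0]
ft_force: [1.4, 0.1, 0.0]
finger_gap: 0.085
grasp_force: 0.0
```

Request:
step_arm:
  rows:
    - [[0,-1,0],0]
    - [[0,-1,0],0]
    - [[0,-1,0],0]
    - [[0,-1,0],0]
    - [[0,-1,0],0]
    - [[-0.3,-0.6,-0.6],0]
    - [[-0.3,-0.6,-0.6],0]
    - [[-0.2,-0.2,-0.6],0]
    - [[0,0,-0.6],0]
    - [[0,0,0],0]
    - [[0,0,0],0]

```text
time_s: 2.68
ee_pos: [0.4499, -0.3605, 0.1454]
ee_rot: [-0.001, 0.03, 1.0, 0.001]
ft_force: [0.4, 0.2, 1.0]
finger_gap: 0.085
grasp_force: 0.0
```

```bash
python3 - <<'E'
from h import *
a=grab('wrist'); save(a,'pics/w1.png',None,1.2)
H,W=a['depth'].shape; uu,vv=np.meshgrid(np.arange(W),np.arange(H)); uv=np.c_[uu.ravel(),vv.ravel()]
o,r=rays(a,uv); p=o+r*a['depth'].ravel()[:,None]
h=cv2.cvtColor(a['pixels'],cv2.COLOR_RGB2HSV).reshape(-1,3)
k=(a['depth'].ravel()>.02)&(p[:,2]>.037)&(p[:,2]<.049)&(abs(p[:,0]-.44)<.08)&(abs(p[:,1]+.363)<.04)
g=p[k]; print(len(g),g.mean(0),g.min(0),g.max(0)); print(cv2.minAreaRect((g[:,:2]*1000).astype(np.float32)))
k=(a['depth'].ravel()>.02)&(p[:,2]>.004)&(p[:,2]<.03)&(abs(p[:,0]-.47)<.12)&(abs(p[:,1]+.363)<.05)
g=p[k]; print(len(g),g.mean(0),g.min(0),g.max(0));print(monitor.sense()['ee_pos'])
E
```

```text
3405 [ 0.41981863 -0.36249637  0.04402449] [ 0.38280923 -0.37588904  0.03739007] [ 0.46167008 -0.34928176  0.04699524]
((422.33782958984375, -362.6781005859375), (25.01167106628418, 78.53254699707031), 87.2666244506836)
3318 [ 0.48941771 -0.36566359  0.01759566] [ 0.38279569 -0.39311019  0.00401613] [ 0.54744974 -0.33869796  0.02989496]
[ 0.45110766 -0.36101825  0.1468019 ]
```

View pics/w1.png

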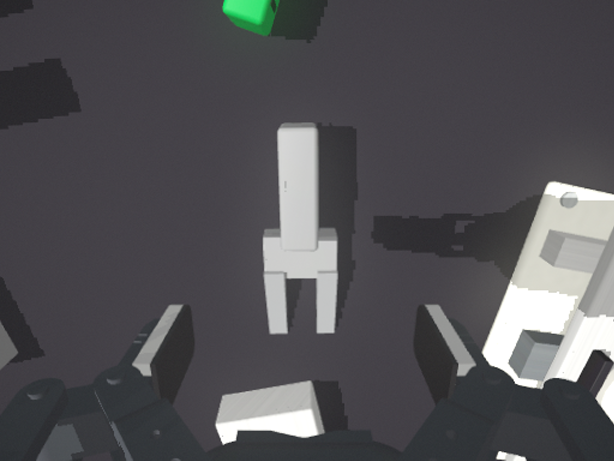

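The wrist view shows the lifter's grip centred at about (298,185) and straight between the open fingers, with the heel and prongs below it. Lowering and gripping.

Request:
step_arm:
  rows:
    - [[-0.23,-0.08,-0.4],0.1]
    - [[0,0,-0.6],0]
    - [[0,0,-0.6],0]
    - [[0,0,-0.6],0]
    - [[0,0,-0.5],0]
    - [[0,0,-0.25],0]
    - [[0,0,0],0]
    - [[0,0,0],0]
    - [[0,0,0],0]

```text
time_s: 3.48
ee_pos: [0.4427, -0.3654, 0.0301]
ee_rot: [0.001, 0.024, 1.0, -0.001]
ft_force: [-0.1, 0.6, 0.4]
finger_gap: 0.0849
grasp_force: 0.0
```

Request:
step_arm:
  rows:
    - [[0,0,0],0]
    - [[0,0,0],0]
    - [[0,0,0],0]
    - [[0,0,0],0]
    - [[0,0,0],0]
    - [[0,0,0],0]
    - [[0,0,0],0]
    - [[0,0,0],0]
    - [[0,0,0],0]
    - [[0,0,0],0]
  grip: 0
  squeeze: 90

```text
time_s: 4.32
ee_pos: [0.4416, -0.3648, 0.0288]
ee_rot: [0.0, 0.025, 1.0, -0.0]
ft_force: [-0.9, 0.5, 6.7]
finger_gap: 0.0225
grasp_force: 89.1
```

Request:
step_arm:
  rows:
    - [[0,0,0.5],0]
    - [[0,0,1],0]
    - [[0,0,1],0]
    - [[-0.02,0.88,0],-0.5]
    - [[-0.02,0.88,0],-0.5]
    - [[-0.02,0.88,0],-0.5]
    - [[-0.02,0.88,0],-0.37]
    - [[-0.02,0.88,0],0]
    - [[-0.02,0.88,0],0]
    - [[-0.02,0.88,0],0]
    - [[-0.02,0.88,0],0]
    - [[0,0,0],0]
    - [[0,0,0],0]
    - [[0,0,0],0]

```text
time_s: 5.48
ee_pos: [0.4348, -0.0833, 0.1282]
ee_rot: [-0.0, 0.122, 0.993, -0.0]
ft_force: [-0.6, -0.6, -1.2]
finger_gap: 0.0224
grasp_force: 88.7
```

```bash
cat > lift.py <<'E'
from h import *
s=monitor.sense(); w,x,y,z=s['ee_rot']; t=2*np.arctan2(y,x)-np.pi/2
print('ee',s['ee_pos'].round(4),'tool-y deg',np.degrees(t)%180,'F',s['ft_force'].round(1))
O=np.array([.5854,-.119]);c=np.radians(-14.07);R=np.array([[np.cos(c),-np.sin(c)],[np.sin(c),np.cos(c)]])
print('ee stage mm',(((s['ee_pos'][:2]-O)@R)*1000).round(1))
d=grab('wrist');H,W=d['depth'].shape;uu,vv=np.meshgrid(np.arange(W),np.arange(H))
o,r=rays(d,np.c_[uu.ravel(),vv.ravel()]);p=o+r*d['depth'].ravel()[:,None];ok=d['depth'].ravel()>.02
q=(p[:,:2]-O)@R*1000;zz=p[:,2]*1000
E
python3 - <<'E'
from lift import *
save(d,'pics/w2.png',None,1.2)
u=s['ee_pos'][2]*1000-28.8
print('underside est',u)
k=ok&(abs(q[:,1])<40)&(q[:,0]>-125)&(q[:,0]<-35)&(zz>u-3)&(zz<u+26)
g=q[k];gz=zz[k];print(len(g),g.min(0),g.max(0))
for x0 in range(-125,-35,10):
    j=(g[:,0]>=x0)&(g[:,0]<x0+10)
    if j.sum()>5: print(x0,j.sum(),np.percentile(g[j,1],[1,50,99]).round(1),np.percentile(gz[j],[5,50,95]).round(1))
k=ok&(zz>54)&(zz<60)&(np.hypot(*q.T)<31.5)&(q[:,0]>-31); print('head',k.sum(),q[k].min(0),q[k].max(0),np.median(zz[k]))
E
```

```text
ee [ 0.4348 -0.0833  0.1282] tool-y deg 75.9823087389472 F [-0.6 -0.6 -1.2]
ee stage mm [-154.7   -2. ]
underside est 99.43970137236794
1653 [-119.56554926  -21.78611154] [-69.25129123  17.1141832 ]
-125 105 [-16.7  -3.5  11.9] [119.2 119.9 120.7]
-115 1009 [-20.1  -2.4  15.3] [119.  120.  123.4]
-105 261 [-21.1  -8.9  16.4] [118.  119.8 121.6]
-95 243 [-21.6 -14.   16.9] [108.7 117.  118.4]
-85 32 [-14.2 -14.   10.1] [102.7 104.7 112.9]
head 277 [-28.5474777  -17.11242648] [-18.90946663  13.20103733] 56.892329883007434
```

View pics/w2.png

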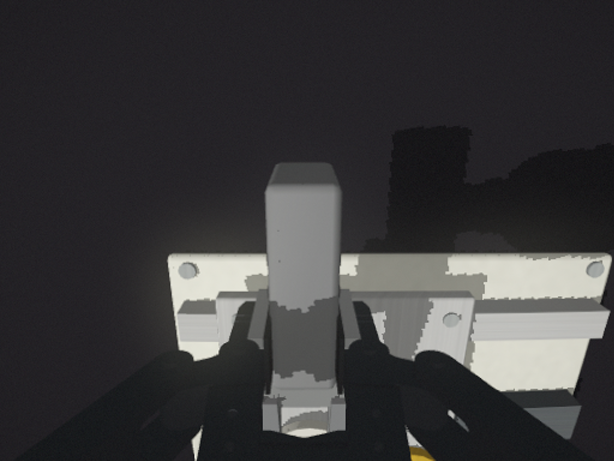

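The wrist view shows the lifter held level and square to the stage, at about (305,300), with its prongs in line with the rivet head and lateral error under 1 mm. Lowering onto the plate.

Request:
step_arm:
  rows:
    - [[0,0,-0.4],0]
    - [[0,0,-0.4],0]
    - [[0,0,-0.4],0]
    - [[0,0,-0.21],0]
    - [[0,0,0],0]
    - [[0,0,0],0]
    - [[0,0,0],0]

```text
time_s: 6.12
ee_pos: [0.4352, -0.0837, 0.0723]
ee_rot: [0.0, 0.123, 0.992, -0.0]
ft_force: [-0.5, -0.2, -1.5]
finger_gap: 0.022
grasp_force: 89.2
```

Request:
step_arm:
  rows:
    - [[0,0,-0.02],0]
    - [[0,0,-0.02],0]
    - [[0,0,0],0]
    - [[0,0,0],0]

```text
time_s: 6.45
ee_pos: [0.435, -0.0829, 0.0705]
ee_rot: [0.0, 0.122, 0.993, 0.0]
ft_force: [-0.8, 0.1, -1.1]
finger_gap: 0.0226
grasp_force: 89.1
```

Request:
step_arm:
  rows:
    - [[0.12,-0.03,-0.01],0]
    - [[0.12,-0.03,0],0]
    - [[0.12,-0.03,0],0]
    - [[0.12,-0.03,0],0]
    - [[0.12,-0.03,0],0]
    - [[0.12,-0.03,0],0]
    - [[0,0,0],0]
    - [[0,0,0],0]

```text
time_s: 7.12
ee_pos: [0.461, -0.0897, 0.0704]
ee_rot: [-0.003, 0.122, 0.992, 0.001]
ft_force: [-11.5, 2.6, 21.3]
finger_gap: 0.0225
grasp_force: 92.0
```

```bash
python3 - <<'E'
from lift import *
E
```

```text
ee [ 0.461  -0.0897  0.0704] tool-y deg 75.94029610564104 F [-11.5   2.6  21.3]
ee stage mm [-127.8   -1.9]
```

Request:
step_arm:
  rows:
    - [[0,0,0.02],0]
    - [[0,0,0.01],0]
    - [[0,0,0],0]
    - [[0,0,0],0]

```text
time_s: 7.5
ee_pos: [0.4639, -0.0902, 0.0709]
ee_rot: [-0.0, 0.122, 0.993, -0.0]
ft_force: [-0.7, 1.0, -2.9]
finger_gap: 0.0225
grasp_force: 89.1
```

Request:
step_arm:
  rows:
    - [[0.12,-0.03,0],0]
    - [[0.12,-0.03,0],0]
    - [[0.12,-0.03,0],0]
    - [[0,0,0],0]
    - [[0,0,0],0]

```text
time_s: 7.92
ee_pos: [0.4714, -0.092, 0.0706]
ee_rot: [-0.007, 0.122, 0.993, 0.001]
ft_force: [-20.4, 6.5, 23.6]
finger_gap: 0.0227
grasp_force: 92.6
```

Request:
step_arm:
  rows:
    - [[0,0,0.02],0]
    - [[0,0,0.02],0]
    - [[0,0,0],0]
    - [[0,0,0],0]

```text
time_s: 8.25
ee_pos: [0.4752, -0.0928, 0.0714]
ee_rot: [-0.004, 0.122, 0.993, 0.0]
ft_force: [-4.6, 2.0, -5.2]
finger_gap: 0.0221
grasp_force: 88.5
```

```bash
python3 - <<'E'
from lift import *
d=grab('top');v,u=np.nonzero(d['depth']>.5)
p=deep(d,np.c_[u,v]);q=(p[:,:2]-O)@R*1000
k=(np.hypot(*q.T)<25)&(p[:,2]<.1)
print('head z',k.sum(),np.median(p[k,2]))
k=(q[:,0]>-80)&(q[:,0]<-60)&(q[:,1]>-35)&(q[:,1]<-30);print('plate z',np.median(p[k,2]))
E
```

```text
ee [ 0.4752 -0.0928  0.0714] tool-y deg 76.01672720575915 F [-4.6  2.  -5.2]
ee stage mm [-113.3   -1.4]
head z 11 0.05816928249248243
plate z 0.4146611258725226
```

Request:
step_arm:
  rows:
    - [[0.12,-0.03,0.01],0]
    - [[0.12,-0.03,0.01],0]
    - [[0.12,-0.03,0.01],0]
    - [[0,0,0],0]
    - [[0,0,0],0]

```text
time_s: 8.77
ee_pos: [0.492, -0.0969, 0.0732]
ee_rot: [-0.001, 0.122, 0.993, 0.0]
ft_force: [-2.2, 1.7, -7.9]
finger_gap: 0.0223
grasp_force: 88.4
```

Request:
step_arm:
  rows:
    - [[0.12,-0.03,0],0]
    - [[0.12,-0.03,0],0]
    - [[0.12,-0.03,0],0]
    - [[0.06,-0.02,0],0]
    - [[0,0,0],0]
    - [[0,0,0],0]
    - [[0,0,0],0]

```text
time_s: 9.35
ee_pos: [0.5091, -0.1017, 0.0738]
ee_rot: [-0.0, 0.122, 0.993, 0.0]
ft_force: [-2.6, 2.6, -7.0]
finger_gap: 0.0226
grasp_force: 88.4
```

```bash
python3 - <<'E'
from lift import *
d=grab('scene');save(d,'pics/s2.png',(120,150,300,300),4)
v,u=np.nonzero(d['depth']>.3)
p=deep(d,np.c_[u,v]);q=(p[:,:2]-O)@R*1000
k=(np.hypot(*q.T)<25)&(p[:,2]<.1)
print('head z',k.sum(),np.percentile(p[k,2],[10,50,90]))
E
```

```text
ee [ 0.5091 -0.1017  0.0738] tool-y deg 75.96359016353811 F [-2.6  2.6 -7. ]
ee stage mm [-78.2  -1.7]
head z 184 [0.07238935 0.07475338 0.07733029]
```

View pics/s2.png

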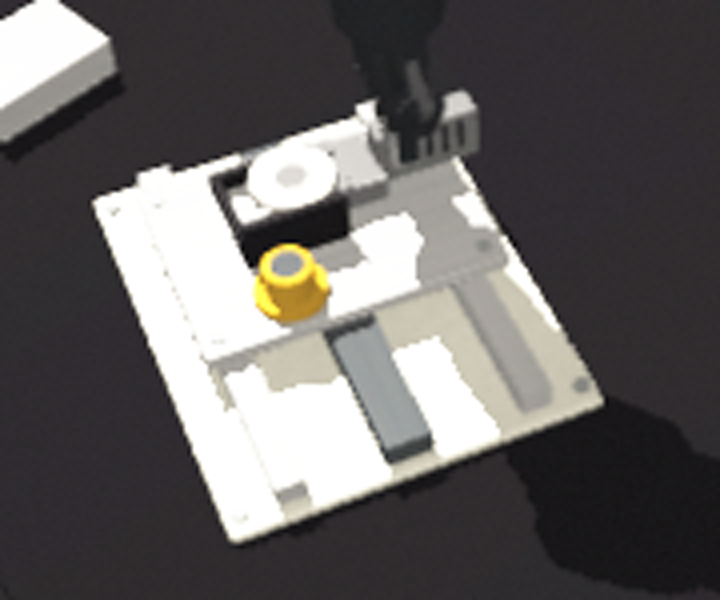

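The scene crop shows the head raised at (293,178), at z≈74 mm, so the pin is fully up with the lifter under it. Withdrawing the lifter now.

Request:
step_arm:
  rows:
    - [[0,0,-0.04],0]
    - [[-0.12,0.03,0],0]
    - [[-0.24,0.06,0],0]
    - [[-0.24,0.06,0],0]
    - [[-0.24,0.06,0],0]
    - [[-0.36,0.09,0],0]
    - [[-0.36,0.09,0],0]
    - [[-0.36,0.09,0],0]
    - [[-0.12,0.03,0],0]
    - [[0,0,0],0]
    - [[0,0,0],0]

```text
time_s: 10.37
ee_pos: [0.4284, -0.0815, 0.0727]
ee_rot: [0.001, 0.122, 0.993, -0.0]
ft_force: [0.4, 0.2, -0.7]
finger_gap: 0.0225
grasp_force: 89.0
```

```bash
python3 - <<'E'
from lift import *
d=grab('scene')
v,u=np.nonzero(d['depth']>.3)
p=deep(d,np.c_[u,v]);q=(p[:,:2]-O)@R*1000
k=(np.hypot(*q.T)<25)&(p[:,2]<.1)
print('head z',k.sum(),np.percentile(p[k,2],[10,50,90]))
h=cv2.cvtColor(d['pixels'],cv2.COLOR_RGB2HSV)[v,u]
k=(p[:,2]>.05)&(p[:,2]<.1)&(q[:,1]>28)&(q[:,1]<48)&(abs(q[:,0])<60);print('tab',q[k].min(0),q[k].max(0),p[k,2].max(),k.sum())
E
```

```text
ee [ 0.4284 -0.0815  0.0727] tool-y deg 75.9587644441555 F [ 0.4  0.2 -0.7]
ee stage mm [-161.4   -1.8]
head z 183 [0.07196097 0.07484295 0.07729962]
tab [-24.49996176  28.30268112] [51.45528344 47.47607203] 0.08599583358690821 281
```

Request:
step_arm:
  rows:
    - [[0,0,0.7],0]
    - [[0,0,0.7],0]
    - [[0.04,-0.88,0],0.5]
    - [[0.04,-0.88,0],0.5]
    - [[0.04,-0.88,0],0.5]
    - [[0.04,-0.88,0],0.37]
    - [[0.04,-0.88,0],0]
    - [[0.04,-0.88,0],0]
    - [[0.04,-0.88,0],0]
    - [[0.04,-0.88,0],0]
    - [[0,0,0],0]
    - [[0,0,-0.7],0]
    - [[0,0,-0.7],0]
    - [[0,0,-0.6],0]
    - [[0,0,-0.35],0]
    - [[0,0,0],0]
    - [[0,0,0],0]

```text
time_s: 11.88
ee_pos: [0.4405, -0.3631, 0.0342]
ee_rot: [-0.0, 0.025, 1.0, 0.0]
ft_force: [-0.7, -0.3, -0.9]
finger_gap: 0.0229
grasp_force: 89.2
```

Request:
step_arm:
  rows:
    - [[0,0,-0.06],0]
    - [[0,0,-0.04],0]
    - [[0,0,-0.02],0]
    - [[0,0,0],0]
    - [[0,0,0],0]

```text
time_s: 12.3
ee_pos: [0.4408, -0.3631, 0.03]
ee_rot: [0.0, 0.025, 1.0, -0.0]
ft_force: [0.3, -0.0, -1.3]
finger_gap: 0.0222
grasp_force: 89.2
```

Request:
step_arm:
  rows:
    - [[0,0,0],0]
    - [[0,0,0],0]
    - [[0,0,0],0]
    - [[0,0,0],0]
    - [[0,0,0],0]
    - [[0,0,0],0]
    - [[0,0,0.3],0]
    - [[0,0,0.7],0]
    - [[0,0,0.9],0]
    - [[0,0,0.9],0]
    - [[0,0,0.4],0]
    - [[0,0,0],0]
  grip: 85

```text
time_s: 13.3
ee_pos: [0.4428, -0.365, 0.1627]
ee_rot: [0.004, 0.025, 1.0, -0.002]
ft_force: [0.1, -0.9, -0.3]
finger_gap: 0.0847
grasp_force: 0.0
```

```bash
python3 - <<'E'
from lift import *
k=ok&(p[:,2]>.03)&(p[:,2]<.06)&(abs(p[:,0]-.44)<.08)&(abs(p[:,1]+.363)<.04)
g=p[k];A=np.c_[g[:,:2],np.ones(len(g))];print(len(g),g.mean(0),'tilt',np.linalg.lstsq(A,g[:,2],rcond=None)[0])
save(d,'pics/w3.png')
E
```

```text
ee [ 0.4428 -0.365   0.1627] tool-y deg 87.15152893374054 F [ 0.1 -0.9 -0.3]
ee stage mm [ -78.5 -273.3]
2984 [ 0.41912248 -0.36284712  0.04392662] tilt [0.00908272 0.0056563  0.04217222]
```

Request:
step_arm:
  rows:
    - [[0.45,0.79,0],-0.5]
    - [[0.45,0.79,0],-0.5]
    - [[0.45,0.79,0],-0.5]
    - [[0.45,0.79,0],-0.37]
    - [[0.45,0.79,0],0]
    - [[0.45,0.79,0],0]
    - [[0.45,0.79,0],0]
    - [[0.45,0.79,0],0]
    - [[0,0,0],0]
    - [[0,0,-0.6],0]
    - [[0,0,-0.6],0]
    - [[0,0,-0.4],0]
    - [[0,0,0],0]
    - [[0,0,0],0]
  grip: 0
  squeeze: 40

```text
time_s: 14.52
ee_pos: [0.5832, -0.1102, 0.0923]
ee_rot: [-0.002, 0.122, 0.992, -0.0]
ft_force: [0.5, -0.1, 0.1]
finger_gap: 0.0001
grasp_force: 0.0
```

```bash
python3 - <<'E'
from lift import *
d=grab('scene');save(d,'pics/s3.png',(120,130,300,280),4)
E
```

```text
ee [ 0.5832 -0.1102  0.0923] tool-y deg 75.94162145580943 F [ 0.5 -0.1  0.1]
ee stage mm [-4.3  7.9]
```

View pics/s3.png

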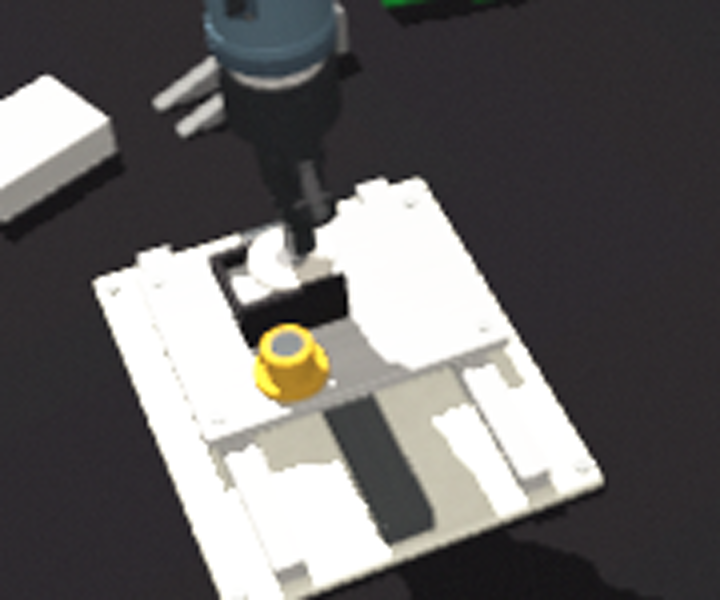

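The crop shows the closed fingertips at about (300,250), just above the raised head and inside the tab wall. Lowering a little and pushing +y.

Request:
step_arm:
  rows:
    - [[0,0,-0.1],0]
    - [[0,0,-0.04],0]
    - [[0.03,0.12,0],0]
    - [[0.03,0.12,0],0]
    - [[0.03,0.12,0],0]
    - [[0.03,0.12,0],0]
    - [[0,0,0],0]

```text
time_s: 15.2
ee_pos: [0.5899, -0.0891, 0.088]
ee_rot: [0.0, 0.121, 0.993, 0.0]
ft_force: [-0.7, -0.0, 0.7]
finger_gap: 0.0001
grasp_force: 0.0
```

Request:
step_arm:
  rows:
    - [[0.06,0.24,0],0]
    - [[0.06,0.24,0],0]
    - [[0,0,0],0]
    - [[0,0,0],0]

```text
time_s: 15.53
ee_pos: [0.5945, -0.0702, 0.0878]
ee_rot: [0.0, 0.121, 0.993, 0.0]
ft_force: [1.0, 0.2, -0.4]
finger_gap: 0.0002
grasp_force: 0.0
```

```bash
cat > car.py <<'E'
from lift import *
d=grab('scene');v,u=np.nonzero(d['depth']>.3);p=deep(d,np.c_[u,v]);q=(p[:,:2]-O)@R*1000
h=cv2.cvtColor(d['pixels'],cv2.COLOR_RGB2HSV)[v,u]
k=(h[:,1]>130)&(h[:,0]>12)&(h[:,0]<32)&(p[:,2]>.05)&(p[:,2]<.085)&(abs(q[:,0]-30)<40)&(q[:,1]>40)&(q[:,1]<210)
print('holder',k.sum(),q[k].mean(0) if k.any() else 0)
y=s_y=q[k,1].mean()-74
k=(np.hypot(q[:,0],q[:,1]-y)<22)&(p[:,2]<.085)&(h[:,1]<60)&(h[:,2]>150);print('carr~',y,'head z',np.percentile(p[k,2],[10,50,90]) if k.any() else None)
E
python3 car.py
```

```text
ee [ 0.5945 -0.0702  0.0878] tool-y deg 76.06953278347599 F [ 1.   0.2 -0.4]
ee stage mm [-3.1 49.6]
holder 177 [ 34.92985459 105.21956025]
carr~ 31.219560251683546 head z [0.0720698  0.07517737 0.07776117]
```

Request:
step_arm:
  rows:
    - [[0.06,0.24,0],0]
    - [[0.06,0.24,0],0]
    - [[0,0,0],0]
    - [[0,0,0],0]
    - [[0,0,0],0]

```text
time_s: 16.05
ee_pos: [0.599, -0.052, 0.0879]
ee_rot: [0.0, 0.122, 0.993, 0.0]
ft_force: [0.9, 0.3, 0.1]
finger_gap: 0.0
grasp_force: 0.0
```

```bash
python3 car.py
```

```text
ee [ 0.599  -0.052   0.0879] tool-y deg 76.00381091458708 F [0.9 0.3 0.1]
ee stage mm [-3.1 68.3]
holder 178 [ 33.64039202 126.1790984 ]
carr~ 52.17909840221216 head z [0.0719251  0.07474006 0.07740753]
```

Request:
step_arm:
  rows:
    - [[0,0,-0.08],0]
    - [[0,0,-0.08],0]
    - [[0,0,-0.04],0]
    - [[0,0,0],0]
    - [[0,0,0],0]
    - [[0,0,0],0]

```text
time_s: 16.65
ee_pos: [0.5996, -0.0535, 0.0801]
ee_rot: [0.001, 0.123, 0.992, -0.0]
ft_force: [1.2, -2.6, 2.8]
finger_gap: 0.0
grasp_force: 1.6
```

Request:
step_arm:
  rows:
    - [[0,0,-0.03],0]
    - [[0,0,0],0]
    - [[0,0,0],0]

```text
time_s: 16.9
ee_pos: [0.5996, -0.0532, 0.0791]
ee_rot: [0.001, 0.122, 0.992, -0.0]
ft_force: [1.6, -2.0, 5.3]
finger_gap: 0.0002
grasp_force: 3.7
```

Request:
step_arm:
  rows:
    - [[0,0,-0.02],0]
    - [[0,0,0],0]
    - [[0.012,0.048,0],0]
    - [[0.012,0.048,0],0]
    - [[0.012,0.048,0],0]
    - [[0,0,0],0]
    - [[0,0,0],0]

```text
time_s: 17.48
ee_pos: [0.6005, -0.0498, 0.0791]
ee_rot: [0.001, 0.123, 0.992, -0.001]
ft_force: [-2.6, -7.7, 12.7]
finger_gap: 0.0002
grasp_force: 8.0
```

Request:
step_arm:
  rows:
    - [[0.012,0.048,0],0]
    - [[0.012,0.048,0],0]
    - [[0.012,0.048,0],0]
    - [[0,0,0],0]
    - [[0,0,0],0]

```text
time_s: 17.9
ee_pos: [0.602, -0.0438, 0.079]
ee_rot: [0.001, 0.123, 0.992, -0.001]
ft_force: [-3.3, -7.0, 12.0]
finger_gap: 0.0002
grasp_force: 8.0
```

Request:
step_arm:
  rows:
    - [[0.012,0.048,0],0]
    - [[0.012,0.048,0],0]
    - [[0,0,0],0]
    - [[0,0,0],0]

```text
time_s: 18.23
ee_pos: [0.6032, -0.039, 0.079]
ee_rot: [0.001, 0.123, 0.992, -0.001]
ft_force: [-2.4, -5.7, 12.1]
finger_gap: -0.0
grasp_force: 7.5
```

Request:
step_arm:
  rows:
    - [[0.012,0.048,0],0]
    - [[0.012,0.048,0],0]
    - [[0,0,0],0]
    - [[0,0,0],0]

```text
time_s: 18.57
ee_pos: [0.6043, -0.0345, 0.079]
ee_rot: [0.001, 0.123, 0.992, -0.0]
ft_force: [-1.2, -3.0, 11.8]
finger_gap: -0.0
grasp_force: 6.2
```

Request:
step_arm:
  rows:
    - [[0.012,0.048,0],0]
    - [[0.012,0.048,0],0]
    - [[0,0,0],0]
    - [[0,0,0],0]

```text
time_s: 18.9
ee_pos: [0.6055, -0.0295, 0.0784]
ee_rot: [0.001, 0.122, 0.993, 0.0]
ft_force: [1.3, -2.4, 4.4]
finger_gap: 0.0
grasp_force: 2.7
```

Request:
step_arm:
  rows:
    - [[0.012,0.048,0],0]
    - [[0.012,0.048,0],0]
    - [[0,0,0],0]
    - [[0,0,0],0]

```text
time_s: 19.23
ee_pos: [0.6065, -0.0255, 0.0783]
ee_rot: [0.001, 0.122, 0.993, 0.0]
ft_force: [1.7, -1.9, 4.7]
finger_gap: -0.0005
grasp_force: 2.6
```

```bash
python3 car.py
```

```text
ee [ 0.6065 -0.0255  0.0783] tool-y deg 75.96892638616725 F [ 1.7 -1.9  4.7]
ee stage mm [-2.2 95.8]
holder 186 [ 33.35307573 155.83961058]
carr~ 81.83961057886344 head z [0.06572853 0.06822502 0.06954786]
```

Request:
step_arm:
  rows:
    - [[0,0,-0.05],0]
    - [[0,0,-0.05],0]
    - [[0,0,0],0]
    - [[0,0,0],0]

```text
time_s: 19.67
ee_pos: [0.606, -0.0257, 0.0739]
ee_rot: [0.0, 0.122, 0.993, 0.0]
ft_force: [3.4, -1.0, 3.6]
finger_gap: -0.0
grasp_force: 2.0
```

Request:
step_arm:
  rows:
    - [[0,0,-0.05],0]
    - [[0,0,-0.05],0]
    - [[0,0,-0.05],0]
    - [[0,0,-0.02],0]
    - [[0,0,0],0]
    - [[0,0,0],0]

```text
time_s: 20.17
ee_pos: [0.606, -0.0258, 0.068]
ee_rot: [0.0, 0.122, 0.992, 0.0]
ft_force: [-0.3, -1.4, 11.6]
finger_gap: -0.0002
grasp_force: 8.1
```

Request:
step_arm:
  rows:
    - [[0,0,-0.03],0]
    - [[0,0,0],0]
    - [[0,0,0],0]
    - [[0,0,0],0]

```text
time_s: 20.5
ee_pos: [0.6061, -0.0258, 0.0679]
ee_rot: [0.0, 0.122, 0.992, 0.0]
ft_force: [-4.0, -1.8, 22.2]
finger_gap: 0.0003
grasp_force: 13.5
```

```bash
python3 car.py
```

```text
ee [ 0.6061 -0.0258  0.0679] tool-y deg 75.94176772094885 F [-4.  -1.8 22.2]
ee stage mm [-2.6 95.4]
holder 183 [ 33.85425585 155.40844888]
carr~ 81.40844888403396 head z [0.05550314 0.05815114 0.06009245]
```

Request:
step_arm:
  rows:
    - [[0,0,0.1],0]
    - [[0,0,0.5],0]
    - [[0,0,0.9],0]
    - [[0,0,0.9],0]
    - [[0,0,0.9],0]
    - [[0,0,0],0]
    - [[0,0,0],0]
    - [[0,0,0],0]

```text
time_s: 21.27
ee_pos: [0.6041, -0.0249, 0.1965]
ee_rot: [-0.002, 0.122, 0.993, 0.0]
ft_force: [-0.3, -1.0, -0.7]
finger_gap: -0.0
grasp_force: 0.0
```

```bash
python3 car.py; python3 - <<'E'
from h import *
d=grab('top');save(d,'pics/t4.png',None,1.5)
E
```

```text
ee [ 0.6041 -0.0249  0.1965] tool-y deg 76.00028824505553 F [-0.3 -1.  -0.7]
ee stage mm [-4.7 95.8]
holder 183 [ 33.41162323 155.52560396]
carr~ 81.5256039576393 head z [0.05539888 0.05804839 0.06082617]
```

View pics/t4.png

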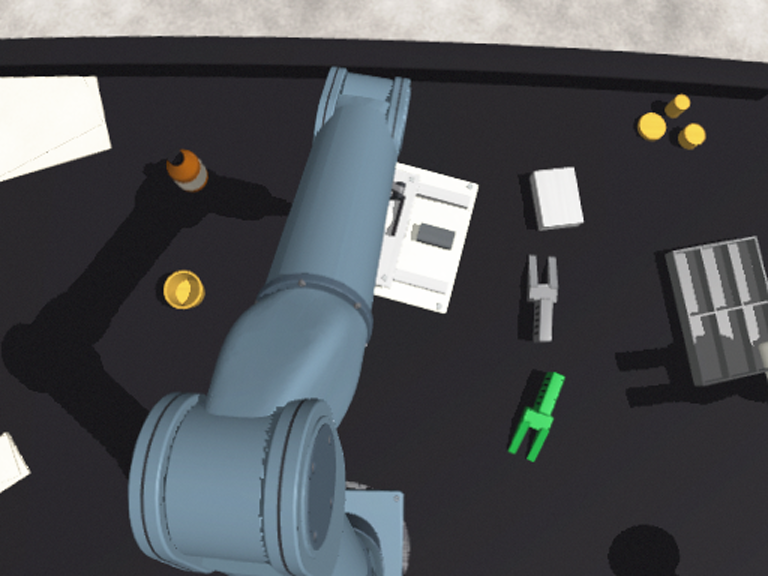

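The top view shows the carriage slid out to about 80 mm and the lifter flat at (543,297). The cup (184,290), bottle (187,170) and tin (557,197) have not moved. The pin is flush and the arm is clear, so I'm handing in.

```bash
python3 -c "
from bench import order
print(order.finish_job())"
```

```text
the job is handed in; nothing more can be done
None
```

The job is handed in, though no verdict came back: the rivet pin was pried up, the carriage slid about 80 mm, and the pin pressed flush in the second hole, with the lifter flat on the bench and the cup, bottle and tin unmoved.

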